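Clear the track and slide the board under the microscope

ROBOT

A 6-joint arm with a two-finger parallel gripper is mounted at the origin on the work surface. World frame = base frame: x ahead of the robot, y to its left, z up, the work surface at z = 0. Lengths are in mm, angles in rad, forces in N, time in s.
With the tool pointing down it reaches from about 375 to 925 mm from the base axis. Payload 5.7 kg.
Tool frame: the origin (TCP) lies midway between the tips of the shut fingers; the grasp point (between the pads) lies manip.hold_point_z behind it (manip.hold_point_z is the distance from the TCP to the grasp point, in mm); z points along the fingers, y is the direction in which the jaws open and shut (so a half turn about z gives the same grasp; the last joint's range is limited). The gripper opens to 85 mm and grips with 20 to 120 N. Pads are 22 mm wide; open, the fingers measure 114 mm over their backs; the gripper's body (76 mm by 85 mm) begins 54 mm behind the grasp point. The pads swing forward as they close: fully open they stand 13 mm farther back than shut.
Start: joints at [-1.292, 0.359, 1.51, -0, 1.272, -0.115], TCP at [230.202, -554.046, 207.367] pointing down, gripper open.
Joint ranges: [-2.97, 2.97], [-1.01, 2.36], [0.21, 2.38], [-0.96, 4.11], [0.2, 2.71], [-2.98, 2.98]. Speed limits (rad/s): [2.39, 2.39, 3.14, 3.14, 3.14, 3.14].

INTERFACE

Orientations are given as a rotation vector (axis times angle).
In Python, from cell import status, grab_frame, manip gives the robot as it stands.
- The arm moves only by the shell command python3 -m jog 'ROWS' [FORCE]. ROWS is JSON, a list of rows, each an object of numbers: "gripper": the opening, from 0 (shut) to 1 (fully open); "tx", "ty", "tz": the shift along the tool's x, y, z in mm; "rx", "ry", "rz": the turn, a rotation vector about the tool's x, y, z in degrees. A call has 1 to 5 rows; each row is the pose to reach, as a shift and turn from the pose commanded when the call began, along the tool's axes at that moment; what a row does not reach only later rows make up. A row lasts 1/8 s, in which the tool goes at most 62.5 mm and 10.7 degrees, less where a joint would pass 70% of its speed; a pose out of reach is approached as far as the arm can. A call with a gripper value outside its range is refused whole. The fingers move at their own pace and stop on an object; FORCE is the grip in N (left out, the last holds). Time passes only in rows, so rows that repeat a pose let the fingers close. It gives the time, the measured TCP pose, the force and the opening at its end, in the units of the state.
- status.sense(): the state, without advancing time (a new reading comes with each control period).
- grab_frame(name): name is "scene" or "top"; returns a dict with "pixels" (384x512x3 uint8, red, green, blue), "fx", "fy", "cx", "cy" (pixels), "R" (3x3) and "t" (3): a world point X has camera coordinates R X + t. Camera axes: x right, y down, z forward; pixel columns grow to the right and rows downward; lengths in mm; the calibration is good to about 2 mm. A picture is of the moment at which its call begins. There is no depth.
- manip.sign_off(): hands the job in, once; it reports no verdict.
The state is a dict: "clock": time; "q": joint angles; "dq": joint speeds; "joint_efforts": joint torques, N m; "tcp_pos": TCP position; "orientation": TCP orientation; "contact_force": force on the tool from outside, world axes, zero at the start; "ft_torque": the same for the moment, N m; "finger_gap": finger opening in mm.
Only numpy, scipy, OpenCV 4.12 (cv2) and the standard library are available. Lean on these libraries where they do the work, as an engineer would, in place of code of your own. Each camera call takes 0.05 s, during which the arm holds its last target. There are 200 camera calls.

TASK

A bottle has been left standing on the track of the microscope's sliding stage, in the way of the carriage that carries a circuit board. First move that bottle into the shallow steel tray and leave it standing upright there, without bumping it with the carriage; then slide the carriage along its track until the centre of the board is straight below the microscope's lens, and let go. Leave the microscope untouched and the other things on the bench where they are.

Things in the scene. Friction and masses are not known exactly. Their poses are not given: they have to be found in the camera images.
- stage: White base plate of the sliding stage, 120 (x) x 600 (y) x 15 mm high, fixed to the bench. Origin: centre of its underside. Two aluminium guide rails run along its y axis, 12 mm wide, 7 mm high, their middles 53 mm either side; the floor between them is 15 mm above the bench. Black index lines across the rails lie straight below the lens.
- lens (a point): Centre of the microscope's lower opening, 150 mm above the bench, on the vertical lens axis over the middle of the track, 170 mm from the stage's origin towards its -y end. Axes as the stage's.
- microscope: White stereo microscope fixed on the stage's -y end: grey ring light of 88 mm diameter with its underside 150 mm up, white head of 110 mm diameter above it, two black eyepieces leaning to +x, steel column 115 mm beyond the lens axis (-y side), about 390 mm high in all. Origin: on the lens axis at bench height.
- carriage: Aluminium plate 90 x 200 x 8 mm sliding along the stage's y between the rails (3 N friction, stays where left). Origin: on its underside (17 mm up), below the board's centre; it reaches 55 mm ahead (-y, to the microscope), 145 mm behind. Starts 275-305 mm from the lens axis; travel runs 55 mm past it, no stop there. Upright push plate at its rear (+y) end, 90 mm wide, 8 thick, top edge 75 mm up.
- board_centre (a point): Centre of the green circuit board (80 x 100 mm, on the carriage's front end, a black square chip in its middle), at its top face 28 mm above the bench. Black lines on the board's edge clips mark the same place. Axes as the stage's.
- push_face (a point): Middle of the rear (+y) face of the carriage's upright push plate, 52 mm above the bench, 144 mm behind (+y) the board's centre.
- bottle: The bottle to clear: an upright closed amber jar with black cap and paper label, 50 mm diameter, 100 mm high, about 0.2 kg, standing on the track floor between the rails, between carriage and microscope. Origin: centre of its underside; z up its axis.
- tray: Shallow open steel tray fixed on the bench on the robot's side of the stage, outside 94 (x) x 150 (y) x 20 mm high, walls 4 mm, floor 4 mm thick or a little more. Origin: centre of its underside.
- spare_bottle: Bystander: a second bottle just like the first, standing on the bench beside the stage. Origin: centre of its underside.
- meter: Bystander: grey hand meter lying on the bench, 130 (x) x 70 (y) x 36 mm. Origin: centre of its underside.
- reel: Bystander: component reel lying flat on the bench beyond the stage, 120 mm diameter, 16 mm high. Origin: centre of its underside.
There are look-alikes about, which are no part of the job. Leave any pink or red look-alike of the tray alone.

How it is judged (in metres and radians):
On the way:
1. the bottle from the track stands upright in the tray, released (x of bottle in the frame of tray between -0.03 and 0.03 m and y of bottle in the frame of tray between -0.055 and 0.055 m and z of bottle in the frame of tray below 0.012 m and angle between bottle's own z axis and vertical below 0.1 rad and linear speed of bottle below 0.02 m/s and contact force between bottle and the fingers below 0.2 N), for 0.2 s.
At the end, for the whole second after the job is handed in: The bottle from the track stands upright (within 0.1 rad) on the floor of the tray, at rest and released, and the carriage is at rest with the board's centre within 8 mm, horizontally, of the lens axis (all of step 1 and horizontal distance between board_centre and lens below 0.008 m and linear speed of carriage below 0.01 m/s); the robot touches nothing.
It fails at once if the carriage bumps the bottle (over 1 N) (contact force between carriage and bottle above 1 N).
It fails at once if the bottle is tipped over (over 0.6 rad) (angle between bottle's own z axis and vertical above 0.6 rad).
It fails at once if the robot or the bottle touches the microscope (over 1 N) (contact force between microscope and the arm above 1 N or contact force between microscope and the fingers above 1 N or contact force between microscope and bottle above 1 N).
It fails at once if a bystander (spare bottle, meter, reel) is moved by more than 20 mm or the spare bottle is tipped (distance of any of spare_bottle, meter, reel from where it was at the start of the episode above 0.02 m or angle between spare_bottle's own z axis and vertical above 0.3 rad).
It also fails if it takes over 61 s, if anything falls off the work surface, if the arm or the gripper's body presses on something with over 40 N, if the wrist force passes 120 N, or if a joint passes its speed limit or range.

## Working session

There is one attempt and no reset: what is moved stays moved. The work goes in short steps, Python scripts to look and compute and a shell command to move; the robot and the scene stay as the last step left them, time stands still between calls to the robot, and variables do not carry over. Pictures are saved under pics/ and viewed, about 8 in all and at most 12, crops included, and the job is handed in when it is done.

```bash
ls; mkdir -p pics
python3 - <<'E'
from cell import status, grab_frame, manip
import cv2,numpy as np
s=status.sense(); print({k:np.round(v,3) for k,v in s.items()}, manip.hold_point_z)
for n in ("scene","top"):
    f=grab_frame(n); cv2.imwrite(f"pics/{n}0.png",cv2.resize(f["pixels"][:,:,::-1],(800,600),interpolation=cv2.INTER_CUBIC))
    print(n,f["fx"],f["cx"],f["cy"],np.round(f["R"],4).tolist(),np.round(f["t"],1), "cam", np.round(-f["R"].T@f["t"],1))
E
```

```text
pics
{'clock': np.float64(0.0), 'q': array([-1.292,  0.36 ,  1.511, -0.   ,  1.272, -0.115]), 'dq': array([ 0.001, -0.001,  0.001,  0.001, -0.001,  0.003]), 'joint_efforts': array([ 1.0000e-03, -5.2762e+01, -2.7862e+01, -0.0000e+00,  1.3000e-02,
       -0.0000e+00]), 'tcp_pos': array([ 229.994, -553.386,  206.553]), 'orientation': array([-3.079, -0.614,  0.   ]), 'contact_force': array([-0.092,  0.203,  0.352]), 'ft_torque': array([ 0.054, -0.03 , -0.001]), 'finger_gap': np.float64(85.653)} 18.700000000000003
scene 440.7985307244079 255.87516036698347 195.61092027253167 [[-0.1736, 0.9848, 0.0052], [0.8026, 0.1445, -0.5788], [-0.5707, -0.0963, -0.8155]] [   3.9 -363.  1790.6] cam [1314.   221.2 1250.1]
top 416.854753378037 261.74169020464916 192.54839058205087 [[0.0054, -0.9998, -0.0172], [-0.9954, -0.0038, -0.0955], [0.0954, 0.0176, -0.9953]] [  96.8  530.1 1423.1] cam [ 391.4   73.7 1468.7]
```

View pics/scene0.png

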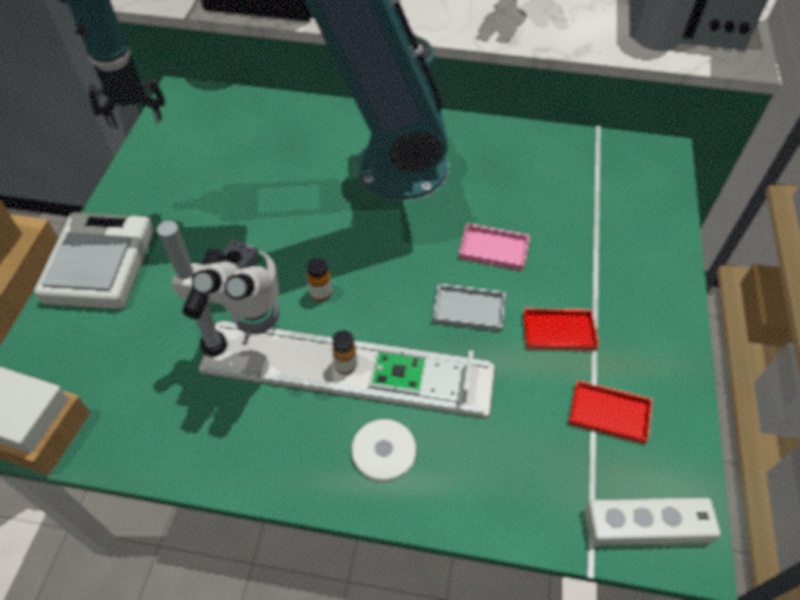

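View pics/top0.png

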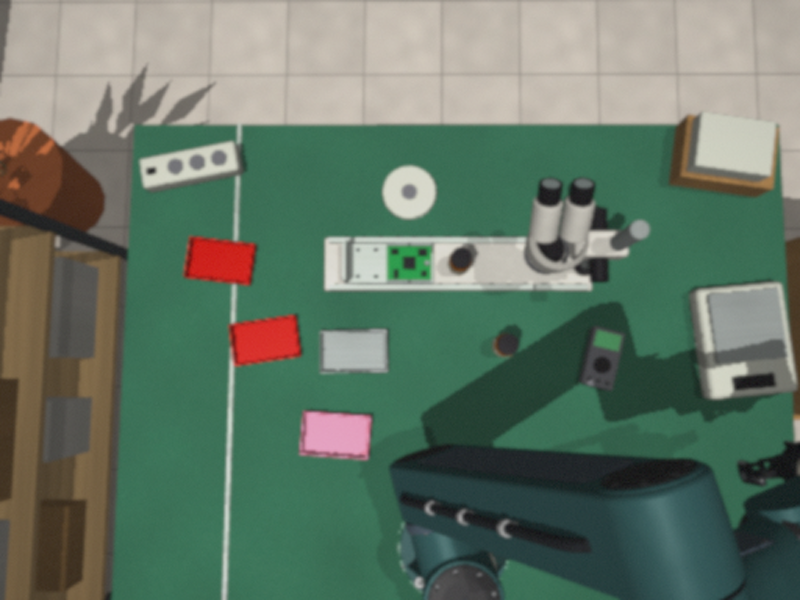

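The top view (800x600) shows these possible matches:
- **Amber bottles:** one on the white track at (461,258), between board and microscope, and one on the bench at (506,343), which is the spare. The job bottle is the one on the track.
- **Trays:** grey steel at (354,351), red at (220,260) and (265,340), pink at (336,434). The grey one on the robot's side of the stage fits the description.

Next I'll measure them and make an enlarged crop.

```bash
cat > h.py <<'E'
import numpy as np, cv2
from cell import status, grab_frame, manip
def ray(f,u,v):
    d=f["R"].T@np.array([(u-f["cx"])/f["fx"],(v-f["cy"])/f["fy"],1.0]); return -f["R"].T@f["t"],d
def plane(f,u,v,z):
    c,d=ray(f,u,v); return (c+d*(z-c[2])/d[2])
def proj(f,X):
    p=f["R"]@np.asarray(X,float)+f["t"]; return np.array([f["fx"]*p[0]/p[2]+f["cx"],f["fy"]*p[1]/p[2]+f["cy"]])
def blob(mask,roi):
    x0,y0,x1,y1=roi; m=np.zeros_like(mask); m[y0:y1,x0:x1]=mask[y0:y1,x0:x1]
    c=max(cv2.findContours(m,cv2.RETR_EXTERNAL,cv2.CHAIN_APPROX_NONE)[0],key=cv2.contourArea); return c
def world(f,c,z): return np.array([plane(f,u,v,z)[:2] for u,v in c.reshape(-1,2)],np.float32)
E
python3 - <<'E'
from h import *
f=grab_frame("top"); im=f["pixels"]; hsv=cv2.cvtColor(im,cv2.COLOR_RGB2HSV)
cv2.imwrite("pics/crop1.png",cv2.resize(im[140:250,190:400,::-1],None,fx=3.8,fy=3.8,interpolation=cv2.INTER_CUBIC))
low=(hsv[...,1]<80).astype(np.uint8)
# tray
c=blob(low,(195,205,258,245)); w=world(f,c,20); print("tray",cv2.minAreaRect(w))
# stage long edges
up=[];dn=[]
for u in range(215,325):
    r=np.where(low[140:195,u]|(im[140:195,u,0]<40)|(im[140:195,u].max(1)>190))[0]+140
    r=np.where(low[140:195,u])[0]+140
    if len(r): up.append(plane(f,u,r[0]-.5,20)[:2]); dn.append(plane(f,u,r[-1]+.5,20)[:2])
for n,a in(("far",up),("near",dn)):
    a=np.float32(a); vx,vy,x,y=cv2.fitLine(a,cv2.DIST_HUBER,0,.01,.01).ravel(); print(n,"slope dx/dy",vx/vy,"x at y=0",x-vx/vy*y)
row=low[155:183,195:225].mean(0); e=np.where(row>.5)[0][0]+195; print("stage +y end",plane(f,e-.5,168,18))
# board
g=((hsv[...,0]>45)&(hsv[...,0]<75)&(hsv[...,1]>150)&(im[...,1]>110)).astype(np.uint8)
c=blob(g,(240,145,285,190)); print("board",cv2.minAreaRect(world(f,c,28)))
dark=(im.max(2)<70).astype(np.uint8)
F=grab_frame("scene"); D=(F["pixels"].max(2)<70).astype(np.uint8)
def c_(m,roi):
    c=blob(m,roi); x,y,w,h=cv2.boundingRect(c); print((x,y,w,h),end=" "); M=cv2.moments(c); return M["m10"]/M["m00"],M["m01"]/M["m00"]
for n,a,b in(("bottle",(280,150,308,180),(205,205,235,232)),("spare",(310,205,335,230),(190,160,215,182))):
    p=c_(dark,a);q=c_(D,b); o1,d1=ray(f,*p);o2,d2=ray(F,*q)
    A=np.stack([d1,-d2],1); s=np.linalg.lstsq(A,o2-o1,rcond=None)[0]; P=o1+s[0]*d1;Q=o2+s[1]*d2; print(n,np.round((P+Q)/2,1),"gap",np.linalg.norm(P-Q), "z=92:",plane(f,*p,92)[:2],plane(F,*q,90)[:2])
E
```

```text
tray ((419.0671691894531, 222.73057556152344), (100.35404205322266, 153.4513702392578), 1.0717504024505615)
far slope dx/dy -0.0020246096 x at y=0 679.4192
near slope dx/dy -0.0035410828 x at y=0 551.8753
stage +y end [616.65016948 294.64234899  18.        ]
board ((617.4754638671875, 100.6407470703125), (67.0687255859375, 87.42164611816406), 0.1800965517759323)
(289, 159, 13, 13) (214, 212, 12, 14) bottle [614.4 -11.4 100.6] gap 0.9276299701245286 z=92: [615.91357566 -12.37677737] [607.93700009 -13.05470077]
(319, 209, 16, 21) (196, 164, 15, 14) spare [ 437.5 -110.5   95.8] gap 3.9706170241176055 z=92: [ 438.0438491  -112.94651676] [ 433.01628637 -110.10080774]
```

View pics/crop1.png

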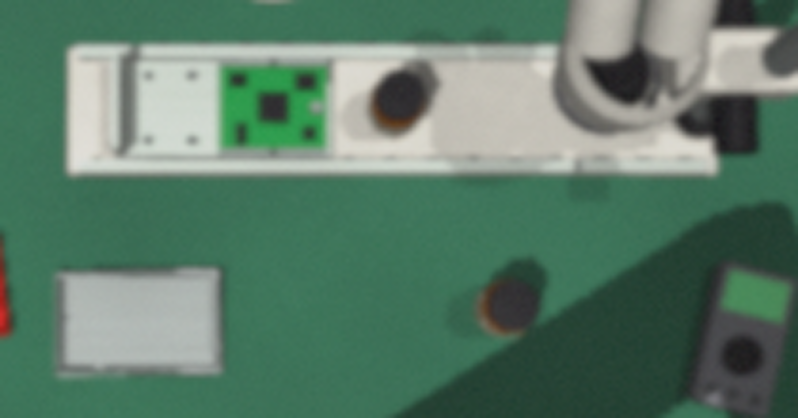

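The crop shows the amber bottle with a black cap on the track at (400,97), the green board at (273,107), and the grey steel tray at (140,320). The bench bottle at (510,303) is the spare. The numbers are consistent:

| Item | Measured |
|---|---|
| Stage centreline | x≈616 |
| Lens | y≈-175 |
| Board | y≈100, so 276 mm to go |
| Bottle | (614,-12) |
| Tray | (419,223) |

I'm going in by a small radius, well clear of the microscope.

```bash
python3 -m jog '[{"tx":40,"ty":-42,"rz":-10,"gripper":1},{"tx":80,"ty":-84,"rz":-20,"gripper":1},{"tx":120,"ty":-126,"rz":-30,"gripper":1},{"tx":160,"ty":-168,"rz":-40,"gripper":1},{"tx":200,"ty":-210,"rz":-50,"gripper":1}]'
cat > w.py <<'E'
import sys,numpy as np
from scipy.spatial.transform import Rotation as Ro
from cell import status
s=status.sense();R=Ro.from_rotvec(s["orientation"]).as_matrix();p=np.array(s["tcp_pos"])
print("t",s["clock"],"tcp",p.round(1),"xaxis deg",np.degrees(np.arctan2(R[1,0],R[0,0])).round(2),"zax",R[:,2].round(3),"F",np.round(s["contact_force"],1),"gap",round(s["finger_gap"],1))
if len(sys.argv)>3: print("tool shift",(R.T@(np.array(sys.argv[1:4],float)-p)).round(1))
E
python3 w.py 450 0 207
```

```text
t 0.2 tcp [ 230.1 -553.6  206.8] xaxis deg 22.56 zax [-0.     0.001 -1.   ] F [-0.5  0.3  0. ] gap 85.0
tool shift [ 4.155e+02 -4.269e+02  4.000e-01]schema error: expected keys gripper, tx, ty, tz, rx, ry, rz
```

```bash
python3 -m jog '[{"gripper":1,"tx":40,"ty":-42,"tz":0,"rx":0,"ry":0,"rz":-10},{"gripper":1,"tx":80,"ty":-84,"tz":0,"rx":0,"ry":0,"rz":-20},{"gripper":1,"tx":120,"ty":-126,"tz":0,"rx":0,"ry":0,"rz":-30},{"gripper":1,"tx":160,"ty":-168,"tz":0,"rx":0,"ry":0,"rz":-40},{"gripper":1,"tx":200,"ty":-210,"tz":0,"rx":0,"ry":0,"rz":-50}]'
python3 w.py 450 0 207
```

```text
clock: 0.82
tcp_pos: [334.7, -281.7, 207.4]
orientation: [2.527, 1.865, 0.0]
contact_force: [1.2, -0.2, -0.5]
finger_gap: 85.2
t 0.825 tcp [ 334.7 -281.7  207.4] xaxis deg 72.86 zax [ 0. -0. -1.] F [ 1.2 -0.2 -0.5] gap 85.2
tool shift [303.2  27.1   0.5]
```

```bash
python3 -m jog '[{"gripper":1,"tx":60,"ty":5,"tz":0,"rx":0,"ry":0,"rz":-4},{"gripper":1,"tx":120,"ty":11,"tz":0,"rx":0,"ry":0,"rz":-8},{"gripper":1,"tx":180,"ty":16,"tz":0,"rx":0,"ry":0,"rz":-12},{"gripper":1,"tx":240,"ty":22,"tz":0,"rx":0,"ry":0,"rz":-16},{"gripper":1,"tx":300,"ty":27,"tz":0,"rx":0,"ry":0,"rz":-17}]'
python3 w.py 614.5 -11.5 207
```

```text
clock: 1.45
tcp_pos: [450.6, -3.4, 207.6]
orientation: [2.228, 2.214, 0.001]
contact_force: [1.2, -0.9, -0.0]
finger_gap: 85.3
t 1.45 tcp [450.6  -3.4 207.6] xaxis deg 89.63 zax [ 0.001 -0.    -1.   ] F [ 1.2 -0.9 -0. ] gap 85.3
tool shift [ -7.1 163.9   0.8]
```

```bash
python3 -m jog '[{"gripper":1,"tx":-2,"ty":41,"tz":0,"rx":0,"ry":0,"rz":0},{"gripper":1,"tx":-4,"ty":82,"tz":0,"rx":0,"ry":0,"rz":0},{"gripper":1,"tx":-6,"ty":123,"tz":0,"rx":0,"ry":0,"rz":0},{"gripper":1,"tx":-8,"ty":164,"tz":0,"rx":0,"ry":0,"rz":0},{"gripper":1,"tx":-8,"ty":164,"tz":40,"rx":0,"ry":0,"rz":0}]'
python3 w.py 614.5 -11.5 56
python3 - <<'E'
from h import *
f=grab_frame("scene"); cv2.imwrite("pics/s1.png",cv2.resize(f["pixels"][120:280,120:340,::-1],None,fx=3.5,fy=3.5,interpolation=cv2.INTER_CUBIC))
E
```

```text
clock: 2.08
tcp_pos: [620.4, -15.3, 169.7]
orientation: [2.224, 2.208, 0.01]
contact_force: [-0.2, -0.3, -0.3]
finger_gap: 85.3
t 2.075 tcp [620.4 -15.3 169.7] xaxis deg 89.57 zax [ 0.01  -0.001 -1.   ] F [-0.2 -0.3 -0.3] gap 85.3
tool shift [  3.8  -7.1 113.7]
```

View pics/s1.png

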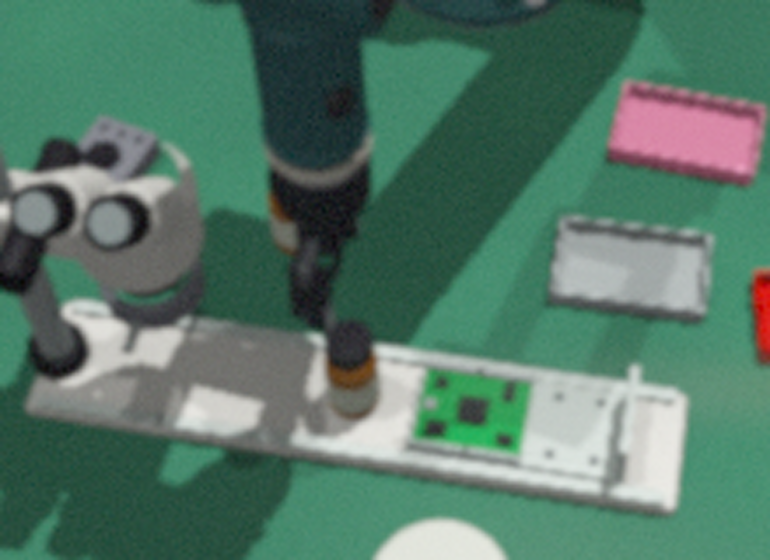

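```bash
python3 w.py 614.5 -11.5 56
python3 - <<'E'
from h import *
f=grab_frame("scene")
P=lambda X:((proj(f,X)-[120,120])*3.5).round()
print("tcp",P(status.sense()["tcp_pos"]),"cap top",P([614.5,-11.5,115]),"base",P([614.5,-11.5,15]),"fingers at +-47:",P([661,-12,175]),P([567,-12,175]))
m=(f["pixels"].max(2)<70).astype(np.uint8)
E
```

```text
t 2.125 tcp [613.2 -14.4 162.1] xaxis deg 89.56 zax [-0.004  0.001 -1.   ] F [-2.5 -0.1 -4.9] gap 85.5
tool shift [  2.8   1.8 106.1]
tcp [340. 301.] cap top [346. 336.] base [352. 394.] fingers at +-47: [328. 343.] [353. 252.]
```

```bash
python3 -m jog '[{"gripper":1,"tx":2,"ty":0,"tz":15,"rx":0,"ry":0,"rz":0},{"gripper":1,"tx":3,"ty":0,"tz":30,"rx":0,"ry":0,"rz":0},{"gripper":1,"tx":3,"ty":0,"tz":36,"rx":0,"ry":0,"rz":0},{"gripper":1,"tx":3,"ty":0,"tz":36,"rx":0,"ry":0,"rz":0}]'
python3 w.py 614.5 -10 56
python3 - <<'E'
from h import *
f=grab_frame("scene"); im=np.ascontiguousarray(cv2.resize(f["pixels"][165:250,170:270,::-1],None,fx=7,fy=7,interpolation=cv2.INTER_CUBIC))
im=cv2.convertScaleAbs(im,alpha=1.5,beta=15)
t=status.sense()["tcp_pos"]
for X in (t,t+[45,0,13],t+[-45,0,13]): cv2.circle(im,tuple(int(i) for i in (proj(f,X)-[170,165])*7),4,(255,0,255),1)
cv2.imwrite("pics/s2.png",im)
E
```

```text
clock: 2.68
tcp_pos: [613.6, -11.5, 131.2]
orientation: [-2.23, -2.213, 0.0]
contact_force: [-0.3, -0.6, -0.0]
finger_gap: 85.5
t 2.675 tcp [613.6 -11.5 131.2] xaxis deg 89.56 zax [-0.001  0.    -1.   ] F [-0.3 -0.6 -0. ] gap 85.5
tool shift [ 1.5  0.9 75.2]
```

View pics/s2.png

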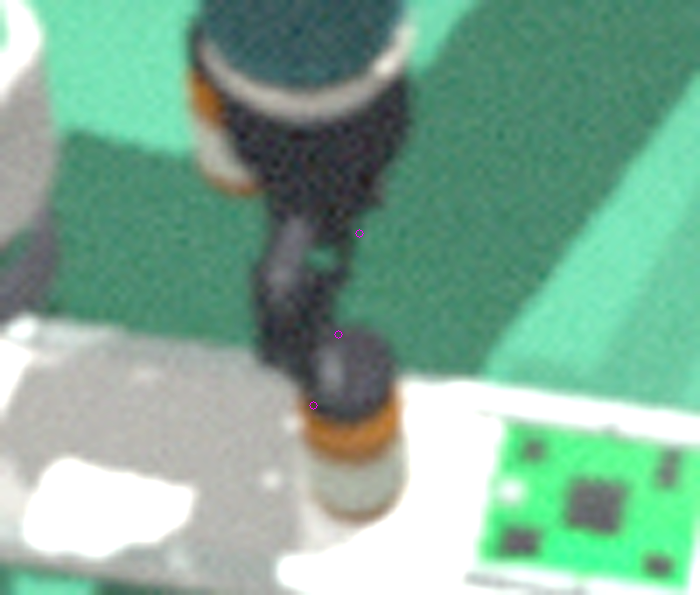

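The near finger hangs left of and above the black cap, with its tip around (305,385). The cap centre is at (355,360) and the amber body spans columns 303–403 around row 440. I'll check the bottle's y from that span.

Run:
```python
from h import *
f=grab_frame("scene"); im=f["pixels"].astype(int)
hsv=cv2.cvtColor(f["pixels"],cv2.COLOR_RGB2HSV)
a=((im[...,0]-im[...,2]>60)&(hsv[...,0]<22)).astype(np.uint8)
c=blob(a,(205,215,235,235)); print(cv2.boundingRect(c)); M=cv2.moments(c); u,v=M["m10"]/M["m00"],M["m01"]/M["m00"]
for y in (-20,-10,0): print(y,proj(f,[614.5,y,80]).round(2),u,v)
```

```text
(214, 223, 13, 7)
-20 [216.78 221.54] 220.92666666666665 226.45333333333332
-10 [219.91 222.03] 220.92666666666665 226.45333333333332
0 [223.04 222.51] 220.92666666666665 226.45333333333332
```

```bash
python3 -m jog '[{"gripper":1,"tx":2,"ty":1,"tz":20,"rx":0,"ry":0,"rz":0},{"gripper":1,"tx":2,"ty":1,"tz":40,"rx":0,"ry":0,"rz":0},{"gripper":1,"tx":2,"ty":1,"tz":60,"rx":0,"ry":0,"rz":0},{"gripper":1,"tx":2,"ty":1,"tz":73,"rx":0,"ry":0,"rz":0},{"gripper":1,"tx":2,"ty":1,"tz":73,"rx":0,"ry":0,"rz":0}]'
python3 w.py
```

```text
clock: 3.4
tcp_pos: [614.5, -9.5, 57.9]
orientation: [-2.229, -2.212, 0.001]
contact_force: [-0.4, 0.5, 0.2]
finger_gap: 85.8
t 3.4 tcp [614.5  -9.5  57.9] xaxis deg 89.56 zax [-0.001  0.    -1.   ] F [-0.4  0.5  0.2] gap 85.8
```

```bash
for i in 1 2; do python3 -m jog '[{"gripper":0.3,"tx":0,"ty":0,"tz":0,"rx":0,"ry":0,"rz":0},{"gripper":0.3,"tx":0,"ty":0,"tz":0,"rx":0,"ry":0,"rz":0},{"gripper":0.3,"tx":0,"ty":0,"tz":0,"rx":0,"ry":0,"rz":0},{"gripper":0.3,"tx":0,"ty":0,"tz":0,"rx":0,"ry":0,"rz":0}]' 40; done
```

```text
clock: 3.9
tcp_pos: [617.1, -9.8, 59.9]
orientation: [2.228, 2.211, 0.004]
contact_force: [3.2, 0.7, 6.2]
finger_gap: 44.1
clock: 4.4
tcp_pos: [617.1, -9.7, 59.9]
orientation: [2.228, 2.211, 0.004]
contact_force: [1.4, 0.0, 6.9]
finger_gap: 44.4
```

Run:
```python
from h import *
f=grab_frame("scene"); im=np.ascontiguousarray(cv2.resize(f["pixels"][165:250,170:270,::-1],None,fx=7,fy=7,interpolation=cv2.INTER_CUBIC))
im=cv2.convertScaleAbs(im,alpha=1.7,beta=25)
cv2.imwrite("pics/s3.png",im)
```

```text
(no output)
```

View pics/s3.png

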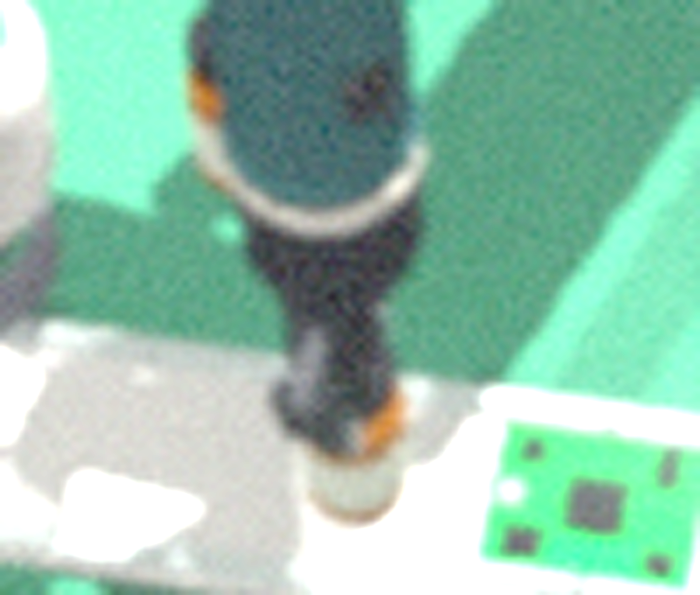

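The finger tip (300–360, 440) sits left of the bottle axis (355), partly from parallax. A 44 mm gap on a 50 mm jar suggests an off-centre grip, so I'll reopen, shift 8 mm towards +y and compare the gap.

```bash
python3 -m jog '[{"gripper":0.9,"tx":0,"ty":0,"tz":0,"rx":0,"ry":0,"rz":0},{"gripper":0.9,"tx":0,"ty":0,"tz":0,"rx":0,"ry":0,"rz":0},{"gripper":0.9,"tx":0,"ty":0,"tz":0,"rx":0,"ry":0,"rz":0},{"gripper":0.9,"tx":8,"ty":2,"tz":0,"rx":0,"ry":0,"rz":0},{"gripper":0.9,"tx":8,"ty":2,"tz":0,"rx":0,"ry":0,"rz":0}]' 40
for i in 1 2; do python3 -m jog '[{"gripper":0.3,"tx":0,"ty":0,"tz":0,"rx":0,"ry":0,"rz":0},{"gripper":0.3,"tx":0,"ty":0,"tz":0,"rx":0,"ry":0,"rz":0},{"gripper":0.3,"tx":0,"ty":0,"tz":0,"rx":0,"ry":0,"rz":0},{"gripper":0.3,"tx":0,"ty":0,"tz":0,"rx":0,"ry":0,"rz":0}]' 40; done
```

```text
clock: 5.08
tcp_pos: [617.1, -0.8, 58.3]
orientation: [-2.229, -2.213, -0.0]
contact_force: [-0.1, 0.1, 0.2]
finger_gap: 76.9
clock: 5.58
tcp_pos: [617.3, -1.6, 58.7]
orientation: [2.23, 2.213, 0.001]
contact_force: [0.0, 0.2, 2.8]
finger_gap: 44.4
clock: 6.08
tcp_pos: [617.3, -1.6, 58.7]
orientation: [2.23, 2.213, 0.001]
contact_force: [-0.7, -0.3, 5.5]
finger_gap: 44.3
```

The gap is the same, so the grip is properly on the diameter and the gap reading just runs low. Lifting now.

```bash
python3 -m jog '[{"gripper":0.3,"tx":0,"ty":0,"tz":-10,"rx":0,"ry":0,"rz":0},{"gripper":0.3,"tx":0,"ty":0,"tz":-30,"rx":0,"ry":0,"rz":0},{"gripper":0.3,"tx":0,"ty":0,"tz":-55,"rx":0,"ry":0,"rz":0},{"gripper":0.3,"tx":0,"ty":0,"tz":-80,"rx":0,"ry":0,"rz":0},{"gripper":0.3,"tx":0,"ty":0,"tz":-100,"rx":0,"ry":0,"rz":0}]' 50
python3 -m jog '[{"gripper":0.3,"tx":20,"ty":-17,"tz":0,"rx":0,"ry":0,"rz":0},{"gripper":0.3,"tx":50,"ty":-43,"tz":0,"rx":0,"ry":0,"rz":0},{"gripper":0.3,"tx":80,"ty":-70,"tz":0,"rx":0,"ry":0,"rz":0},{"gripper":0.3,"tx":110,"ty":-96,"tz":0,"rx":0,"ry":0,"rz":0},{"gripper":0.3,"tx":140,"ty":-122,"tz":0,"rx":0,"ry":0,"rz":0}]'
python3 -m jog '[{"gripper":0.3,"tx":30,"ty":-26,"tz":0,"rx":0,"ry":0,"rz":0},{"gripper":0.3,"tx":60,"ty":-52,"tz":0,"rx":0,"ry":0,"rz":0},{"gripper":0.3,"tx":80,"ty":-70,"tz":0,"rx":0,"ry":0,"rz":0},{"gripper":0.3,"tx":88,"ty":-75,"tz":0,"rx":0,"ry":0,"rz":0},{"gripper":0.3,"tx":88,"ty":-75,"tz":0,"rx":0,"ry":0,"rz":0}]'
python3 w.py 419 226 50
python3 - <<'E'
from h import *
f=grab_frame("scene"); im=cv2.resize(f["pixels"][130:260,200:360,::-1],None,fx=4.6,fy=4.6,interpolation=cv2.INTER_CUBIC)
cv2.imwrite("pics/s4.png",cv2.convertScaleAbs(im,alpha=1.4,beta=15))
E
```

```text
clock: 6.7
tcp_pos: [616.6, -1.4, 159.3]
orientation: [-2.229, -2.213, 0.0]
contact_force: [0.6, 0.7, -1.4]
finger_gap: 43.7
clock: 7.32
tcp_pos: [494.5, 140.2, 158.3]
orientation: [-2.23, -2.212, 0.001]
contact_force: [0.1, 0.7, -1.0]
finger_gap: 44.1
clock: 7.95
tcp_pos: [421.9, 228.1, 158.5]
orientation: [2.228, 2.214, 0.0]
contact_force: [0.5, 0.1, -1.5]
finger_gap: 43.9
t 7.95 tcp [421.9 228.1 158.5] xaxis deg 89.62 zax [ 0. -0. -1.] F [ 0.5  0.1 -1.5] gap 43.9
tool shift [ -2.1  -2.9 108.5]
```

View pics/s4.png

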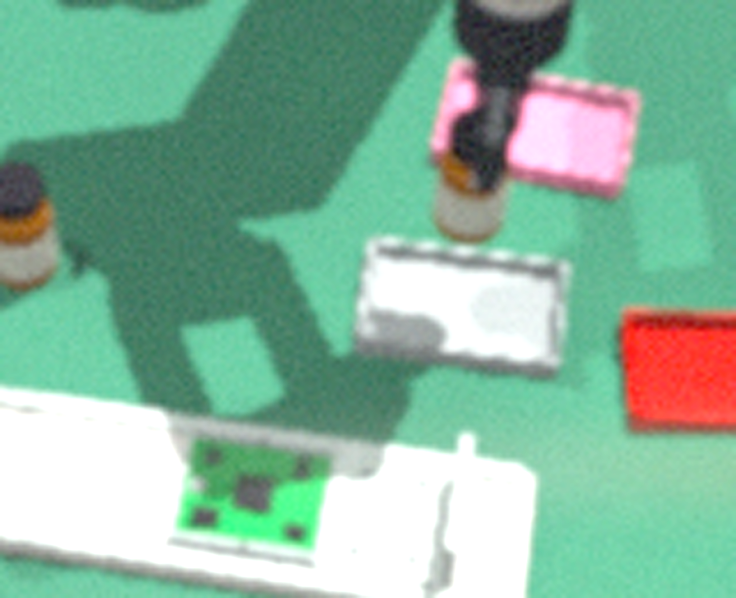

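The bottle hangs upright below the fingers, base at (468,235), with the steel tray at (465,305) still to be reached as it comes down. Lowering it.

```bash
python3 -m jog '[{"gripper":0.3,"tx":1,"ty":-1,"tz":20,"rx":0,"ry":0,"rz":0},{"gripper":0.3,"tx":2,"ty":-3,"tz":45,"rx":0,"ry":0,"rz":0},{"gripper":0.3,"tx":3,"ty":-3,"tz":70,"rx":0,"ry":0,"rz":0},{"gripper":0.3,"tx":3,"ty":-3,"tz":90,"rx":0,"ry":0,"rz":0},{"gripper":0.3,"tx":3,"ty":-3,"tz":102,"rx":0,"ry":0,"rz":0}]'
python3 -m jog '[{"gripper":0.3,"tx":0,"ty":0,"tz":2,"rx":0,"ry":0,"rz":0},{"gripper":0.3,"tx":0,"ty":0,"tz":4,"rx":0,"ry":0,"rz":0},{"gripper":0.3,"tx":0,"ty":0,"tz":5,"rx":0,"ry":0,"rz":0},{"gripper":0.3,"tx":0,"ty":0,"tz":5,"rx":0,"ry":0,"rz":0}]'
python3 -m jog '[{"gripper":0.3,"tx":0,"ty":0,"tz":1,"rx":0,"ry":0,"rz":0},{"gripper":0.3,"tx":0,"ty":0,"tz":2,"rx":0,"ry":0,"rz":0},{"gripper":0.3,"tx":0,"ty":0,"tz":2,"rx":0,"ry":0,"rz":0}]'
```

```text
clock: 8.62
tcp_pos: [419.4, 230.1, 55.5]
orientation: [-2.231, -2.211, 0.001]
contact_force: [0.1, 0.6, -2.0]
finger_gap: 43.8
clock: 9.12
tcp_pos: [419.1, 231.2, 51.9]
orientation: [2.23, 2.213, 0.001]
contact_force: [0.3, -0.3, -0.6]
finger_gap: 44.0
clock: 9.5
tcp_pos: [418.7, 231.0, 49.4]
orientation: [-2.23, -2.213, 0.0]
contact_force: [-0.8, 0.6, -1.4]
finger_gap: 44.1
```

```bash
python3 -m jog '[{"gripper":0.3,"tx":0,"ty":0,"tz":1,"rx":0,"ry":0,"rz":0},{"gripper":0.3,"tx":0,"ty":0,"tz":1,"rx":0,"ry":0,"rz":0},{"gripper":0.3,"tx":0,"ty":0,"tz":1,"rx":0,"ry":0,"rz":0}]'
python3 -m jog '[{"gripper":0.3,"tx":0,"ty":0,"tz":1,"rx":0,"ry":0,"rz":0},{"gripper":0.3,"tx":0,"ty":0,"tz":1,"rx":0,"ry":0,"rz":0},{"gripper":0.3,"tx":0,"ty":0,"tz":1,"rx":0,"ry":0,"rz":0}]'
```

```text
clock: 9.88
tcp_pos: [418.8, 231.0, 48.4]
orientation: [-2.23, -2.213, 0.0]
contact_force: [-0.6, -0.1, -1.6]
finger_gap: 44.0
clock: 10.25
tcp_pos: [418.9, 231.0, 47.7]
orientation: [2.23, 2.213, 0.001]
contact_force: [-0.7, -1.0, 5.2]
finger_gap: 43.6
```

Contact: the force went from -1.6 to +5.2 N at the expected height. Releasing slowly and lifting.

```bash
python3 -m jog '[{"gripper":0.6,"tx":0,"ty":0,"tz":0,"rx":0,"ry":0,"rz":0},{"gripper":0.8,"tx":0,"ty":0,"tz":0,"rx":0,"ry":0,"rz":0},{"gripper":1,"tx":0,"ty":0,"tz":0,"rx":0,"ry":0,"rz":0},{"gripper":1,"tx":0,"ty":0,"tz":0,"rx":0,"ry":0,"rz":0},{"gripper":1,"tx":0,"ty":0,"tz":0,"rx":0,"ry":0,"rz":0}]'
python3 -m jog '[{"gripper":1,"tx":0,"ty":0,"tz":-15,"rx":0,"ry":0,"rz":0},{"gripper":1,"tx":0,"ty":0,"tz":-40,"rx":0,"ry":0,"rz":0},{"gripper":1,"tx":0,"ty":0,"tz":-75,"rx":0,"ry":0,"rz":0},{"gripper":1,"tx":0,"ty":0,"tz":-110,"rx":0,"ry":0,"rz":0},{"gripper":1,"tx":0,"ty":0,"tz":-140,"rx":0,"ry":0,"rz":0}]'
python3 - <<'E'
from h import *
f=grab_frame("scene"); im=cv2.resize(f["pixels"][130:260,200:360,::-1],None,fx=4.6,fy=4.6,interpolation=cv2.INTER_CUBIC)
cv2.imwrite("pics/s5.png",cv2.convertScaleAbs(im,alpha=1.4,beta=15))
print(((proj(f,[419,223,8])-[200,130])*4.6).round(),((proj(f,[419,223,106])-[200,130])*4.6).round())
E
```

```text
clock: 10.88
tcp_pos: [418.7, 231.0, 47.4]
orientation: [-2.23, -2.213, 0.0]
contact_force: [0.7, 0.3, -0.6]
finger_gap: 85.1
clock: 11.5
tcp_pos: [418.8, 231.0, 188.8]
orientation: [2.23, 2.213, 0.001]
contact_force: [0.7, 0.2, 0.2]
finger_gap: 85.2
[458. 303.] [470. 223.]
```

View pics/s5.png

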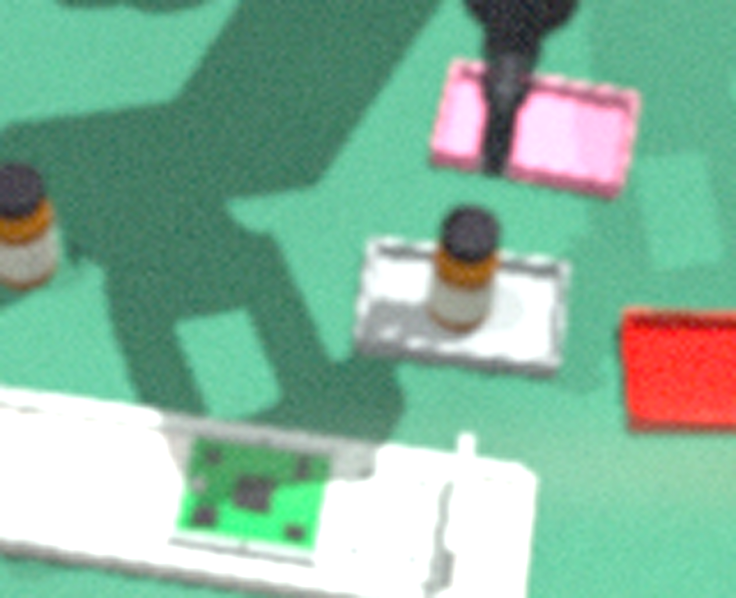

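Pictures viewed: 8. The bottle now stands upright and free near the middle of the steel tray (base about (460,310), predicted tray centre (458,303)). Next I'll refine the lens and board y from the index lines and the chip.

```bash
cat > m.py <<'E'
from h import *
def prof(f,x,z,ys):
    g=cv2.cvtColor(f["pixels"],cv2.COLOR_RGB2GRAY)
    p=np.float32([proj(f,[x,y,z]) for y in ys]); return cv2.remap(g,p[:,0].reshape(1,-1),p[:,1].reshape(1,-1),cv2.INTER_LINEAR)[0].astype(int)
def chip(f,roi,z=30):
    im=f["pixels"]; x0,y0,x1,y1=roi; m=np.zeros(im.shape[:2],np.uint8); m[y0:y1,x0:x1]=(im[y0:y1,x0:x1].max(2)<85)
    c=max(cv2.findContours(m,cv2.RETR_EXTERNAL,cv2.CHAIN_APPROX_NONE)[0],key=cv2.contourArea); M=cv2.moments(c)
    u,v=M["m10"]/M["m00"],M["m01"]/M["m00"]; return np.round([u,v,M["m00"],*plane(f,u,v,z)[:2]],1)
E
python3 - <<'E'
from m import *
T=grab_frame("top");S=grab_frame("scene")
ys=np.arange(-195,-154,2)
print(ys.tolist())
for n,f in(("top",T),("scene",S)):
    for x in(563,669): print(n,x,prof(f,x,22,ys).tolist())
ys=np.arange(85,118,2);print(ys.tolist())
for n,f in(("top",T),("scene",S)):
    for x in(573,577,655,659): print(n,x,prof(f,x,28,ys).tolist())
print(chip(T,(255,160,268,178)),chip(S,(245,228,265,245)))
ys=np.arange(225,262,2);print("push plate top z75",ys.tolist()); print(prof(T,616,75,ys).tolist(),prof(S,616,75,ys).tolist())
E
```

```text
[-195, -193, -191, -189, -187, -185, -183, -181, -179, -177, -175, -173, -171, -169, -167, -165, -163, -161, -159, -157, -155]
top 563 [166, 166, 166, 165, 164, 158, 152, 145, 145, 151, 165, 182, 189, 195, 196, 196, 196, 195, 195, 195, 194]
top 669 [171, 169, 166, 162, 159, 156, 157, 157, 157, 156, 154, 148, 141, 130, 122, 122, 131, 150, 168, 185, 192]
scene 563 [67, 82, 97, 114, 128, 141, 142, 143, 144, 155, 172, 185, 194, 194, 193, 192, 191, 191, 190, 190, 190]
scene 669 [100, 102, 104, 103, 103, 101, 99, 96, 98, 103, 116, 127, 135, 148, 163, 180, 195, 207, 212, 216, 218]
[85, 87, 89, 91, 93, 95, 97, 99, 101, 103, 105, 107, 109, 111, 113, 115, 117]
top 573 [87, 88, 88, 87, 85, 82, 79, 76, 76, 78, 82, 85, 86, 87, 88, 88, 87]
top 577 [85, 84, 84, 84, 82, 79, 75, 72, 71, 73, 78, 80, 82, 82, 83, 82, 83]
top 655 [130, 130, 130, 130, 128, 125, 121, 116, 116, 117, 122, 126, 130, 131, 131, 131, 131]
top 659 [153, 153, 153, 153, 151, 147, 141, 135, 134, 136, 143, 148, 152, 154, 154, 155, 155]
scene 573 [117, 118, 119, 120, 118, 115, 111, 109, 107, 108, 112, 116, 119, 120, 121, 121, 120]
scene 577 [104, 104, 104, 104, 104, 104, 98, 94, 93, 96, 100, 104, 106, 105, 106, 107, 105]
scene 655 [155, 156, 155, 155, 155, 153, 149, 142, 142, 145, 152, 155, 157, 158, 159, 160, 159]
scene 659 [166, 166, 164, 164, 164, 160, 155, 148, 147, 147, 156, 162, 164, 165, 167, 168, 169]
[262.1 169.2  65.  611.2  98.4] [254.4 236.2  41.5 617.1  99.8]
push plate top z75 [225, 227, 229, 231, 233, 235, 237, 239, 241, 243, 245, 247, 249, 251, 253, 255, 257, 259, 261]
[132, 118, 111, 108, 111, 129, 152, 175, 193, 199, 199, 195, 193, 193, 198, 204, 211, 214, 216] [200, 190, 172, 158, 151, 158, 174, 193, 203, 207, 208, 205, 203, 203, 202, 203, 206, 211, 215]
```

Run:
```python
from m import *
T=grab_frame("top");S=grab_frame("scene")
for a,b in((282,310),(-322,-294)):
    ys=np.arange(a,b,2);print(ys.tolist())
    for n,f in(("top",T),("scene",S)):
        for x in(562,668): print(n,x,prof(f,x,20,ys).tolist())
im=cv2.resize(S["pixels"][195:245,120:220,::-1],None,fx=8,fy=8,interpolation=cv2.INTER_CUBIC)
cv2.imwrite("pics/s6.png",cv2.convertScaleAbs(im,alpha=1.3))
for x in(563,669): print(((proj(S,[x,-178,22])-[120,195])*8).round())
```

```text
[282, 284, 286, 288, 290, 292, 294, 296, 298, 300, 302, 304, 306, 308]
top 562 [212, 210, 201, 188, 163, 138, 116, 101, 97, 95, 94, 94, 94, 94]
top 668 [202, 201, 198, 187, 172, 149, 126, 108, 97, 94, 93, 93, 93, 93]
scene 562 [190, 182, 176, 164, 152, 140, 132, 125, 124, 123, 122, 122, 122, 123]
scene 668 [224, 224, 224, 219, 208, 186, 161, 137, 124, 115, 114, 115, 117, 116]
[-322, -320, -318, -316, -314, -312, -310, -308, -306, -304, -302, -300, -298, -296]
top 562 [92, 91, 91, 90, 93, 98, 111, 127, 149, 167, 182, 187, 190, 189]
top 668 [181, 182, 183, 186, 189, 194, 198, 200, 197, 192, 178, 165, 156, 152]
scene 562 [74, 76, 79, 88, 95, 101, 106, 114, 124, 135, 144, 154, 163, 172]
scene 668 [62, 63, 63, 63, 63, 63, 68, 78, 93, 109, 124, 131, 136, 136]
[441. 126.]
[367. 344.]
```

View pics/s6.png

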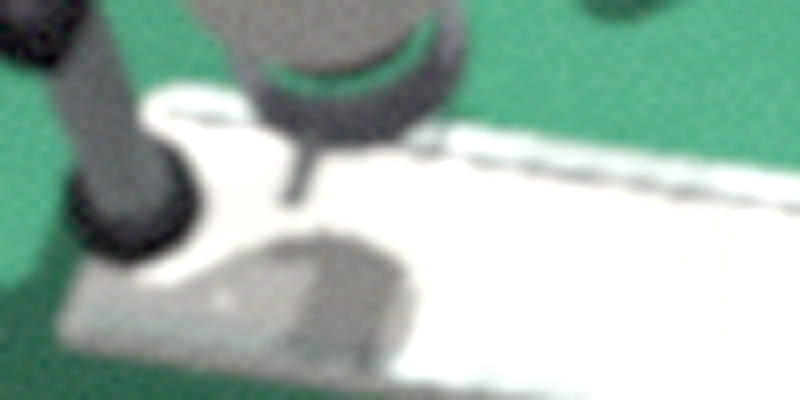

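Picture 9 shows the microscope's ring light, with the index line just visible on the far rail near (375,365). The prediction for y=-178 was (367,344). The stage ends average to a lens y of -177 and the board is at 100.5, so the travel is about 277 mm. I'm moving behind the push plate with the fingers shut.

```bash
python3 -m jog '[{"gripper":0,"tx":13,"ty":45,"tz":0,"rx":0,"ry":0,"rz":0},{"gripper":0,"tx":26,"ty":95,"tz":0,"rx":0,"ry":0,"rz":0},{"gripper":0,"tx":40,"ty":145,"tz":0,"rx":0,"ry":0,"rz":0},{"gripper":0,"tx":53,"ty":197,"tz":0,"rx":0,"ry":0,"rz":0},{"gripper":0,"tx":53,"ty":197,"tz":0,"rx":0,"ry":0,"rz":0}]' 20
python3 w.py 616 284 38
python3 -m jog '[{"gripper":0,"tx":0,"ty":0,"tz":40,"rx":0,"ry":0,"rz":0},{"gripper":0,"tx":0,"ty":0,"tz":80,"rx":0,"ry":0,"rz":0},{"gripper":0,"tx":0,"ty":0,"tz":120,"rx":0,"ry":0,"rz":0},{"gripper":0,"tx":0,"ty":0,"tz":150,"rx":0,"ry":0,"rz":0},{"gripper":0,"tx":0,"ty":0,"tz":150,"rx":0,"ry":0,"rz":0}]'
```

```text
clock: 12.38
tcp_pos: [618.9, 282.7, 184.5]
orientation: [-2.231, -2.212, 0.002]
contact_force: [-0.0, -0.7, -0.3]
finger_gap: 0.1
t 12.375 tcp [618.9 282.7 184.5] xaxis deg 89.52 zax [-0.001 -0.    -1.   ] F [-0.  -0.7 -0.3] gap 0.1
tool shift [  1.4  -2.8 146.5]
clock: 13.0
tcp_pos: [611.6, 281.0, 33.7]
orientation: [-2.227, -2.21, 0.012]
contact_force: [-0.7, -0.7, 0.1]
finger_gap: 0.2
```

```bash
python3 -m jog '[{"gripper":0,"tx":-6,"ty":0,"tz":0,"rx":0,"ry":0,"rz":0},{"gripper":0,"tx":-12,"ty":0,"tz":0,"rx":0,"ry":0,"rz":0},{"gripper":0,"tx":-18,"ty":0,"tz":0,"rx":0,"ry":0,"rz":0},{"gripper":0,"tx":-22,"ty":0,"tz":0,"rx":0,"ry":0,"rz":0},{"gripper":0,"tx":-26,"ty":0,"tz":0,"rx":0,"ry":0,"rz":0}]'
python3 -m jog '[{"gripper":0,"tx":-4,"ty":0,"tz":0,"rx":0,"ry":0,"rz":0},{"gripper":0,"tx":-8,"ty":0,"tz":0,"rx":0,"ry":0,"rz":0},{"gripper":0,"tx":-12,"ty":0,"tz":0,"rx":0,"ry":0,"rz":0},{"gripper":0,"tx":-16,"ty":0,"tz":0,"rx":0,"ry":0,"rz":0},{"gripper":0,"tx":-20,"ty":0,"tz":0,"rx":0,"ry":0,"rz":0}]'
```

```text
clock: 13.62
tcp_pos: [616.1, 256.1, 37.8]
orientation: [2.23, 2.213, 0.001]
contact_force: [0.9, 0.0, -0.1]
finger_gap: 0.3
clock: 14.25
tcp_pos: [616.2, 236.4, 37.6]
orientation: [2.23, 2.213, 0.001]
contact_force: [-0.1, 3.0, 2.3]
finger_gap: 0.5
```

```bash
python3 -m jog '[{"gripper":0,"tx":-12,"ty":0,"tz":0,"rx":0,"ry":0,"rz":0},{"gripper":0,"tx":-30,"ty":0,"tz":0,"rx":0,"ry":0,"rz":0},{"gripper":0,"tx":-50,"ty":0,"tz":0,"rx":0,"ry":0,"rz":0},{"gripper":0,"tx":-70,"ty":0,"tz":0,"rx":0,"ry":0,"rz":0},{"gripper":0,"tx":-90,"ty":0,"tz":0,"rx":0,"ry":0,"rz":0}]'
python3 -m jog '[{"gripper":0,"tx":-20,"ty":0,"tz":0,"rx":0,"ry":0,"rz":0},{"gripper":0,"tx":-40,"ty":0,"tz":0,"rx":0,"ry":0,"rz":0},{"gripper":0,"tx":-60,"ty":0,"tz":0,"rx":0,"ry":0,"rz":0},{"gripper":0,"tx":-80,"ty":0,"tz":0,"rx":0,"ry":0,"rz":0},{"gripper":0,"tx":-100,"ty":0,"tz":0,"rx":0,"ry":0,"rz":0}]'
python3 -m jog '[{"gripper":0,"tx":-14,"ty":0,"tz":0,"rx":0,"ry":0,"rz":0},{"gripper":0,"tx":-24,"ty":0,"tz":0,"rx":0,"ry":0,"rz":0},{"gripper":0,"tx":-31,"ty":0,"tz":0,"rx":0,"ry":0,"rz":0},{"gripper":0,"tx":-36,"ty":0,"tz":0,"rx":0,"ry":0,"rz":0},{"gripper":0,"tx":-40,"ty":0,"tz":0,"rx":0,"ry":0,"rz":0}]'
python3 - <<'E'
from m import *
S=grab_frame("scene"); c=S["pixels"][185:265,110:260,::-1]
cv2.imwrite("pics/s7.png",cv2.convertScaleAbs(cv2.resize(c,None,fx=5.3,fy=5.3,interpolation=cv2.INTER_CUBIC),alpha=1.2))
for y in(-145,-177): print(y,((proj(S,[616,y,28])-[110,185])*5.3).round())
ys=np.arange(-175,-115,2);print(ys.tolist())
for x in(655,659): print(x,prof(S,x,28,ys).tolist())
E
```

```text
clock: 14.88
tcp_pos: [615.3, 144.9, 37.5]
orientation: [2.23, 2.212, 0.0]
contact_force: [2.7, 3.4, 1.0]
finger_gap: -0.1
clock: 15.5
tcp_pos: [614.2, 45.2, 37.3]
orientation: [-2.23, -2.213, 0.0]
contact_force: [3.5, 4.2, 0.5]
finger_gap: 0.0
clock: 16.12
tcp_pos: [613.8, 6.5, 37.3]
orientation: [-2.229, -2.213, 0.0]
contact_force: [2.8, 3.6, 0.5]
finger_gap: -0.1
-145 [372. 210.]
-177 [321. 202.]
[-175, -173, -171, -169, -167, -165, -163, -161, -159, -157, -155, -153, -151, -149, -147, -145, -143, -141, -139, -137, -135, -133, -131, -129, -127, -125, -123, -121, -119, -117]
655 [81, 82, 83, 87, 95, 109, 121, 131, 125, 116, 101, 86, 70, 66, 64, 64, 64, 64, 67, 67, 65, 66, 67, 61, 61, 66, 67, 69, 76, 87]
659 [97, 97, 97, 101, 112, 127, 139, 143, 141, 131, 117, 100, 87, 78, 77, 79, 81, 79, 78, 79, 77, 76, 76, 76, 77, 76, 75, 79, 87, 98]
```

View pics/s7.png

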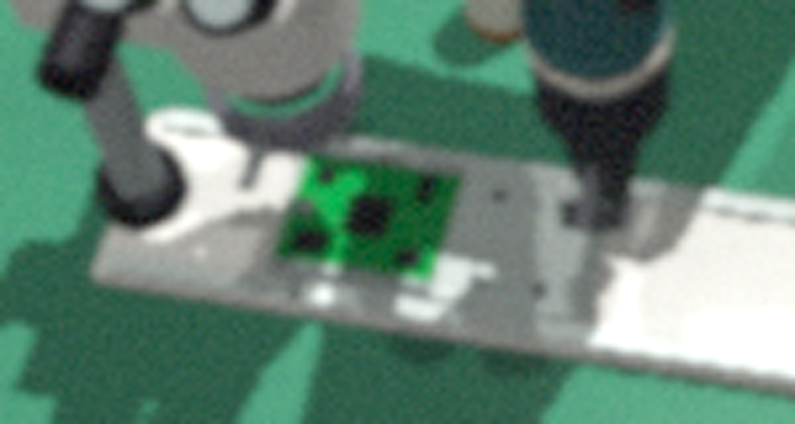

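Picture 10 shows the chip at (370,214), with y=-145 predicted at (372,210). The board is still about 30 mm short of the lens, and the tool is well clear of the microscope.

```bash
cat > b.py <<'E'
from m import *
S=grab_frame("scene"); im=S["pixels"]; u0,v0=proj(S,[616,-144-11+status.sense()["tcp_pos"][1],28]).astype(int)
m=np.zeros(im.shape[:2],np.uint8); r=9; s=im[v0-r:v0+r,u0-r:u0+r]; m[v0-r:v0+r,u0-r:u0+r]=(s[...,1]<55)
n,l,st,ce=cv2.connectedComponentsWithStats(m); 
for i in range(1,n):
    if st[i,4]>8: print("dark",st[i].tolist(),ce[i].round(1),plane(S,*ce[i],30)[:2].round(1))
hsv=cv2.cvtColor(im,cv2.COLOR_RGB2HSV); g=((hsv[...,0]>50)&(hsv[...,0]<75)&(hsv[...,1]>185)).astype(np.uint8)
c=blob(cv2.morphologyEx(g,cv2.MORPH_CLOSE,np.ones((7,7))),(u0-35,v0-20,u0+35,v0+20)); print("green",cv2.minAreaRect(world(S,c,28)))
E
python3 b.py; python3 w.py
```

```text
dark [176, 222, 8, 8, 53] [179.5 225.4] [ 620.2 -145.9]
green ((618.874267578125, -147.5997314453125), (89.49656677246094, 66.15253448486328), 88.64653778076172)
t 16.225 tcp [613.5   6.1  37.2] xaxis deg 89.58 zax [-0.001 -0.    -1.   ] F [ 0.6  0.3 -0.1] gap -0.1
```

```bash
python3 -m jog '[{"gripper":0,"tx":-6,"ty":2,"tz":0,"rx":0,"ry":0,"rz":0},{"gripper":0,"tx":-12,"ty":2,"tz":0,"rx":0,"ry":0,"rz":0},{"gripper":0,"tx":-17,"ty":2,"tz":0,"rx":0,"ry":0,"rz":0},{"gripper":0,"tx":-20,"ty":2,"tz":0,"rx":0,"ry":0,"rz":0},{"gripper":0,"tx":-23,"ty":2,"tz":0,"rx":0,"ry":0,"rz":0}]'
python3 -m jog '[{"gripper":0,"tx":-2,"ty":0,"tz":0,"rx":0,"ry":0,"rz":0},{"gripper":0,"tx":-4,"ty":0,"tz":0,"rx":0,"ry":0,"rz":0},{"gripper":0,"tx":-5,"ty":0,"tz":0,"rx":0,"ry":0,"rz":0},{"gripper":0,"tx":-6,"ty":0,"tz":0,"rx":0,"ry":0,"rz":0},{"gripper":0,"tx":-6,"ty":0,"tz":0,"rx":0,"ry":0,"rz":0}]'
python3 b.py; python3 w.py
python3 - <<'E'
from m import *
S=grab_frame("scene"); c=S["pixels"][190:255,110:220,::-1]
cv2.imwrite("pics/s8.png",cv2.convertScaleAbs(cv2.resize(c,None,fx=7.2,fy=7.2,interpolation=cv2.INTER_CUBIC),alpha=1.5,beta=10))
for X in([616,-177,30],[669,-177,22],[659,-177,28]): print(X,((proj(S,X)-[110,190])*7.2).round())
ys=np.arange(-196,-154,2);print(ys.tolist())
for x,z in((655,28),(659,28),(666,22),(669,22),(672,22)): print(x,prof(S,x,z,ys).tolist())
E
```

```text
clock: 16.85
tcp_pos: [615.7, -16.7, 37.2]
orientation: [-2.23, -2.212, 0.0]
contact_force: [-1.3, 3.0, -2.2]
finger_gap: -0.1
clock: 17.48
tcp_pos: [616.1, -22.7, 37.5]
orientation: [2.23, 2.213, 0.0]
contact_force: [-0.4, 3.8, -1.8]
finger_gap: -0.0
dark [166, 221, 9, 7, 54] [170.3 224.3] [ 621.5 -176.1]
green ((619.1998901367188, -176.14376831054688), (66.91514587402344, 89.01009368896484), 0.709244966506958)
t 17.525 tcp [616.1 -22.6  37.5] xaxis deg 89.57 zax [ 0. -0. -1.] F [-1.   3.3 -1.8] gap -0.2
[616, -177, 30] [436. 236.]
[669, -177, 22] [405. 346.]
[659, -177, 28] [409. 320.]
[-196, -194, -192, -190, -188, -186, -184, -182, -180, -178, -176, -174, -172, -170, -168, -166, -164, -162, -160, -158, -156]
655 [60, 64, 66, 65, 64, 66, 70, 66, 66, 71, 76, 81, 81, 83, 88, 90, 89, 84, 84, 86, 83]
659 [73, 74, 75, 76, 77, 77, 76, 76, 75, 78, 82, 91, 96, 96, 99, 101, 100, 99, 98, 99, 98]
666 [96, 95, 94, 95, 96, 95, 94, 91, 90, 91, 98, 105, 112, 113, 113, 112, 111, 111, 110, 109, 110]
669 [99, 98, 99, 100, 100, 99, 97, 95, 94, 93, 102, 111, 120, 124, 125, 124, 123, 124, 124, 125, 127]
672 [103, 102, 102, 104, 104, 103, 99, 95, 90, 97, 107, 119, 126, 131, 131, 131, 131, 131, 132, 133, 135]
```

View pics/s8.png

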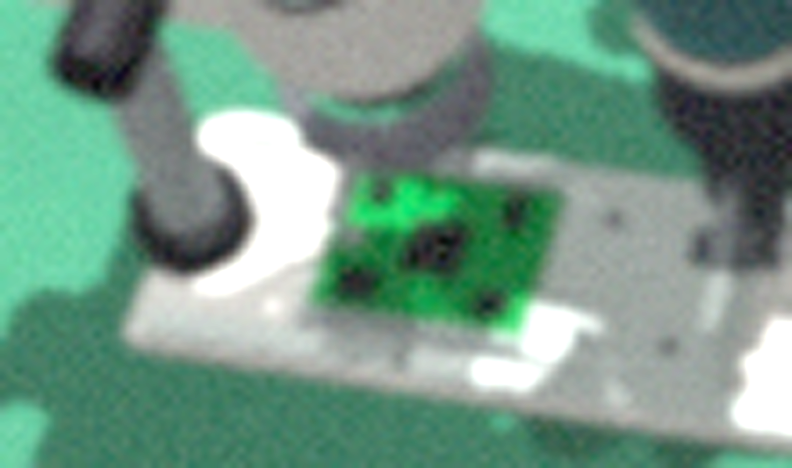

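Picture 11 shows the board under the ring light, chip at (435,248). The index line on the far rail is at about (400,360). The lens comes out at y=-177 from the stage ends and about -179.5 from the index lines. The board is at about -176.5, so I'll push 2 mm more, then back off and lift.

```bash
python3 -m jog '[{"gripper":0,"tx":-1,"ty":0,"tz":0,"rx":0,"ry":0,"rz":0},{"gripper":0,"tx":-2,"ty":0,"tz":0,"rx":0,"ry":0,"rz":0},{"gripper":0,"tx":-2,"ty":0,"tz":0,"rx":0,"ry":0,"rz":0}]'
python3 -m jog '[{"gripper":0,"tx":8,"ty":0,"tz":0,"rx":0,"ry":0,"rz":0},{"gripper":0,"tx":25,"ty":0,"tz":0,"rx":0,"ry":0,"rz":0},{"gripper":0,"tx":45,"ty":0,"tz":0,"rx":0,"ry":0,"rz":0},{"gripper":0,"tx":60,"ty":0,"tz":-25,"rx":0,"ry":0,"rz":0},{"gripper":0,"tx":70,"ty":0,"tz":-70,"rx":0,"ry":0,"rz":0}]'
python3 -m jog '[{"gripper":0,"tx":20,"ty":0,"tz":-40,"rx":0,"ry":0,"rz":0},{"gripper":0,"tx":30,"ty":0,"tz":-80,"rx":0,"ry":0,"rz":0},{"gripper":0,"tx":30,"ty":0,"tz":-90,"rx":0,"ry":0,"rz":0},{"gripper":0,"tx":30,"ty":0,"tz":-90,"rx":0,"ry":0,"rz":0},{"gripper":0,"tx":30,"ty":0,"tz":-90,"rx":0,"ry":0,"rz":0}]'
sed -i 's/-144-11+status.sense()\["tcp_pos"\]\[1\]/-178/' b.py; python3 b.py
python3 - <<'E'
from m import *
S=grab_frame("scene")
cv2.imwrite("pics/s9.png",cv2.resize(S["pixels"][120:270,120:330,::-1],None,fx=3.8,fy=3.8,interpolation=cv2.INTER_CUBIC))
T=grab_frame("top"); ys=np.arange(-50,-14,2); print("push plate top",ys.tolist(),prof(T,616,75,ys).tolist(),prof(S,616,75,ys).tolist())
E
```

```text
clock: 17.95
tcp_pos: [616.1, -24.7, 37.5]
orientation: [2.23, 2.213, 0.001]
contact_force: [-0.7, 2.7, -0.3]
finger_gap: 0.3
clock: 18.58
tcp_pos: [614.5, 47.7, 106.4]
orientation: [-2.226, -2.212, 0.004]
contact_force: [0.8, -0.4, 0.2]
finger_gap: -0.2
clock: 19.2
tcp_pos: [615.3, 75.4, 195.5]
orientation: [-2.228, -2.211, 0.004]
contact_force: [-0.5, -0.2, 0.3]
finger_gap: -0.1
dark [165, 222, 8, 6, 42] [168.6 224.5] [ 623.2 -181.2]
green ((618.5430297851562, -178.10458374023438), (89.48979187011719, 67.47494506835938), 87.4483871459961)
push plate top [-50, -48, -46, -44, -42, -40, -38, -36, -34, -32, -30, -28, -26, -24, -22, -20, -18, -16] [121, 122, 132, 151, 171, 187, 183, 168, 143, 122, 103, 95, 88, 84, 82, 80, 81, 81] [91, 107, 133, 159, 180, 187, 186, 170, 146, 117, 104, 97, 98, 97, 97, 102, 105, 106]
```

View pics/s9.png

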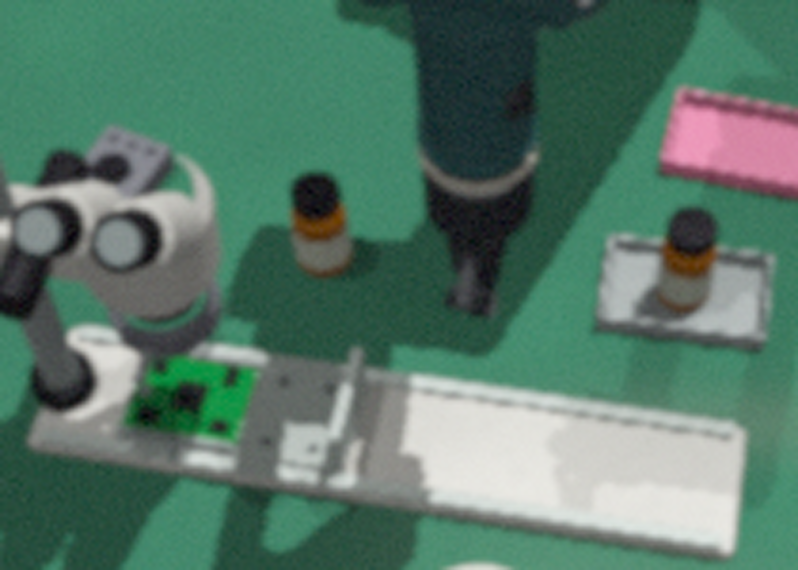

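Picture 12 shows both parts done:
- **Bottle:** upright in the steel tray at (688,260).
- **Board:** chip at (187,398), under the ring light.
- **Arm:** free in the air, with the spare bottle, meter and microscope undisturbed.

The push plate's rear face at about -34.5 puts the board at -178.5, which agrees with the board edges at -178.1. Handing in.

```bash
python3 w.py; python3 -c "from cell import manip; print(manip.sign_off())"
```

```text
t 19.35 tcp [615.7  75.1 195.8] xaxis deg 89.53 zax [-0.003 -0.    -1.   ] F [-0.7  0.3 -0.6] gap -0.3
the job is handed in; nothing more can be done
None
```

I moved the bottle from the track into the steel tray, where it stands upright and released. I then pushed the carriage until the board was under the lens, backed the arm off and handed the job in at 19.4 s. Sign-off reports no verdict.

**Last checks**
- **Bottle:** in the last picture it stands upright near the middle of the tray.
- **Board:** its edges put its centre at y ≈ -178.1 mm and the push plate gives about -178.5. The chip reading of -181.2 disagreed; it was partly in shadow, so I gave it little weight.
- **Lens:** the stage's ends put it at y ≈ -177 mm and the index lines at about -179.5. The board is therefore about 1–2 mm off along the track, against the 8 mm allowed; even the chip reading would be about 4 mm off at most.
- **Everything else:** the spare bottle, meter and microscope looked undisturbed in the last picture. The reel was mostly outside that crop, but the arm never went near it. The arm ended in free air, reading under 1 N.

**What disagreed along the way:** the fingers read 44 mm on the 50 mm jar. I let go and gripped again 8 mm further along, got the same reading, and took it as a low gap reading rather than a bad grip.

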